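Tip roasted chestnuts into the loaf tin

TASK

Slide the loaf tin squarely in under the pouring lip of the chestnut roaster until it presses the roller lever switch to its click, but do not push the lever on into overtravel. Then push the tipping handle slowly so that all the chestnuts slide off the pan into the tin, and let the pan come back down level. Leave the tin in place with the switch clicked, and leave the mug, the canister and the jar alone.

Things in the scene. Friction and masses are not known exactly. Their poses are not given: they have to be found in the camera images.
- roaster: Fixed chestnut roaster, white housing 240 x 150 x 112 mm. Origin on the counter under the middle of its front face; -y points out of the face, the way the pan pours; x along the face; z up. Housing at y 0 to 150 mm. Two arms at x = -71 and 71, 90 to 135 mm up, reach 60 mm out of the face and carry the pan's hinge
- pan (a joint): Tilt of the steel pan, rad: 0 level, 1.05 full tip (hard stop). Pan 124 mm wide, walls 26 mm high, open at the lip. Hinge line along roaster x at y -45, z 125 mm, level with the pan's floor, which reaches 40 mm in front of it and 125 behind. Let go, it sinks back to level by its weight, slowed by a damper. Pushing the handle takes about 2 to 5 N; chestnuts slide off somewhere at 0.4 to 0.9 rad
- handle_grip (a point): Middle of the pan's tipping handle: round wooden grip 20 mm thick, 64 mm long, on a rod in line with the hinge line, 85 mm from it, at roaster x -100 mm, turning with the pan. Pan level: it leans 28 deg back (roaster +y) from upright, this point 200 mm up. Pushed to roaster -y it tips the pan; at full tip it leans 32 deg forward
- lip (a point): Middle of the pan's pouring lip, on its floor; 85 mm in front of the roaster's face and 125 mm up when the pan is level, 65 mm in front and 90 mm up when it is fully tipped
- switch_lever (a joint): Angle of the microswitch's roller lever on the roaster's front face, rad: 0 free, grows as the roller is pushed towards the face. Clicked from 0.20 on; beyond 0.55 is damaging overtravel. Spring under 1 N. A wall parallel to the face touches the roller at 55 mm from the face, clicks it at 48 mm and overtravels it at 34 mm; best is 41 mm (0.38 rad)
- roller (a point): Axis of the white roller (12 mm diameter, 10 mm wide) at the end of the 50 mm lever, at roaster x = 85 mm; free it stands 49 mm in front of the face, 46 mm above the counter
- tin: Loose dark steel loaf tin, open on top, outside 230 (its x) x 115 (its y) x 65 mm high, walls and floor 4 mm, 0.45 kg. Origin at the centre of its underside. It starts in front of the roaster, its long side within 0.3 rad of parallel to the roaster's face, and slides on the counter when pushed
- mug: White ceramic mug, 80 mm diameter, 95 mm high, bystander; origin at the centre of its underside
- canister: Dark steel canister, 90 mm diameter, 130 mm high, bystander; origin at the centre of its underside
- spice_jar: Amber glass jar, 52 mm diameter, 100 mm high, bystander; origin at the centre of its underside
- chestnut0: One of five loose brown chestnuts lying in the pan, 30 mm across, 20 mm high, flat below and domed above, 16 g; origin at its middle
- chestnut1: One of five loose brown chestnuts lying in the pan, 30 mm across, 20 mm high, flat below and domed above, 16 g; origin at its middle
- chestnut2: One of five loose brown chestnuts lying in the pan, 30 mm across, 20 mm high, flat below and domed above, 16 g; origin at its middle
- chestnut3: One of five loose brown chestnuts lying in the pan, 30 mm across, 20 mm high, flat below and domed above, 16 g; origin at its middle
- chestnut4: One of five loose brown chestnuts lying in the pan, 30 mm across, 20 mm high, flat below and domed above, 16 g; origin at its middle

How it is judged:
By the outcome, as a careful person would: the job done as asked, in the order asked, and still so for the second after the job is handed in, with the robot touching nothing.
It also fails if it takes over 70 s, if anything falls off the work surface, if the arm or the gripper's body presses on something with over 40 N, if the wrist force passes 120 N, or if a joint passes its speed limit or range.

ROBOT

A 7-joint arm with a two-finger parallel gripper is mounted at the origin on the work surface. World frame = base frame: x ahead of the robot, y to its left, z up, the work surface at z = 0. Lengths are in mm, angles in rad, forces in N, time in s.
With the tool pointing down it reaches from about 400 to 875 mm from the base axis. Payload 4.4 kg.
Tool frame: the origin (TCP) lies at the very end of the fingers, on their centre line; the grasp point (between the pads) lies 19 mm behind it; z points along the fingers, y is the line along which they close (so a half turn about z gives the same grasp; the last joint's range is limited). The gripper opens to 85 mm and grips with 20 to 120 N. Pads are 22 mm wide; open, the fingers measure 114 mm over their backs; the gripper's body (76 mm by 85 mm) begins 54 mm behind the grasp point. The pads swing forward as they close: fully open they stand 13 mm farther back than shut.
Start: joints at [-1.242, 0.628, 0.038, 1.517, -0.027, 0.996, -0.02], TCP at [249.983, 600.022, 231.313] pointing down, gripper open.
Joint ranges: [-3.06, 3.06], [-0.37, 2.12], [-1.25, 1.32], [0.18, 2.47], [-1.1, 4.24], [0.23, 1.98], [-2.94, 2.94]. Speed limits (rad/s): [2.57, 2.57, 3.14, 3.14, 3.14, 3.14, 3.14].

INTERFACE

Orientations are given as [roll, pitch, yaw] about the fixed x, y, z axes, in that order (R = Rz(yaw) Ry(pitch) Rx(roll)).
In Python, from cell import read_state, get_image, camera_params, finish_job gives the robot as it stands.
- The arm moves only by the tool arm_command, never from a script. Its argument "deltas" is a list of rows, each an object of numbers: "dx", "dy", "dz": the shift along the world's x, y, z in m; "yaw": the turn about the world's z in degrees; "jaw": the opening, from 0 (shut) to 1 (fully open). A call has 1 to 20 rows; each row is the pose to reach, as a shift and turn from the pose commanded when the call began; what a row does not reach only later rows make up. A row lasts 1/10 s, in which the tool goes at most 50 mm and 8.59 degrees, less where a joint would pass 70% of its speed; a pose out of reach is approached as far as the arm can. A call with a gripper value outside its range is refused whole. The fingers move at their own pace and stop on an object; the grip force is fixed at half the most. Time passes only in rows, so rows that repeat a pose let the fingers close. It gives the time, the measured TCP pose, the force, the opening and the grip force at its end, in the units of the state.
- read_state(): the state, without advancing time (a new reading comes with each control period).
- get_image(name): name is "side" or "top"; returns (picture, depth): 480x640x3 uint8, red, green, blue; 480x640 float32, mm along the optical axis (not along the pixel's ray), 0 where there is no reading.
- camera_params(name): a dict with "camera_matrix" (3x3 intrinsics, pixels), "extrinsics" (4x4, takes a point from camera to world coordinates). Camera axes: x right, y down, z forward; pixel columns grow to the right and rows downward; lengths in mm; the calibration is good to about 2 mm. A picture is of the moment at which its call begins. camera_params takes no time and is no camera call.
- finish_job(): hands the job in; it is judged then, once.
The state is a dict: "clock": time; "qpos": joint angles; "qd": joint speeds; "tau": joint torques, N m; "eef_pos": TCP position; "tool_rot": TCP orientation; "force": force on the tool from outside, world axes, zero at the start; "torque": the same for the moment, N m; "width": finger opening in mm; "gripper_force": force on a finger pad.
Only numpy, scipy, OpenCV 4.12 (cv2) and the standard library are available. Lean on these libraries where they do the work, as an engineer would, in place of code of your own. Each camera call takes 0.05 s, during which the arm holds its last target. There are 200 camera calls.

## Working session

There is one attempt and no reset: what is moved stays moved. The work goes in short steps, Python scripts to look and compute and a tool call to move; the robot and the scene stay as the last step left them, time stands still between calls to the robot, and variables do not carry over. Pictures are saved under pics/ and viewed, at most 10 in all, crops included, and the job is handed in when it is done.

Besides the shell and the picture viewer there is one more tool, called after "Request:" as name([rows], argument=value, ...), one row to a line, values as JSON. arm_command: Moves the arm, as the interface text tells. Its arguments: {"type":"object","properties":{"deltas":{"type":"array"}},"required":["deltas"]}

```bash
mkdir -p pics; python3 - <<'E'
from cell import *
import cv2,numpy as np
for n in("top","side"):
    p,d=get_image(n);cv2.imwrite(f"pics/{n}0.png",p[:,:,::-1]);np.savez(f"{n}0.npz",p=p,d=d)
    c=camera_params(n);print(np.round(c["camera_matrix"],1),np.round(c["extrinsics"],3))
s=read_state();print(s["clock"],s["eef_pos"],s["tool_rot"],s["width"])
E
```

```text
[[484.8   0.  321.8]
 [  0.  484.8 241.9]
 [  0.    0.    1. ]] [[ 2.600000e-02 -9.870000e-01  1.600000e-01  3.286110e+02]
 [-1.000000e+00 -2.600000e-02  4.000000e-03 -3.824500e+01]
 [ 0.000000e+00 -1.600000e-01 -9.870000e-01  1.450282e+03]
 [ 0.000000e+00  0.000000e+00  0.000000e+00  1.000000e+00]]
[[532.4   0.  324.6]
 [  0.  532.4 249.2]
 [  0.    0.    1. ]] [[-9.85000e-01 -9.80000e-02  1.42000e-01  3.42445e+02]
 [-1.72000e-01  5.96000e-01 -7.84000e-01  8.62117e+02]
 [-7.00000e-03 -7.97000e-01 -6.04000e-01  8.28899e+02]
 [ 0.00000e+00  0.00000e+00  0.00000e+00  1.00000e+00]]
0.1 [249.7530143  599.49288284 230.49262844] [-3.13988527e+00  2.51539268e-05  2.74679480e+00] 85.45938510296975
```

View pics/top0.png

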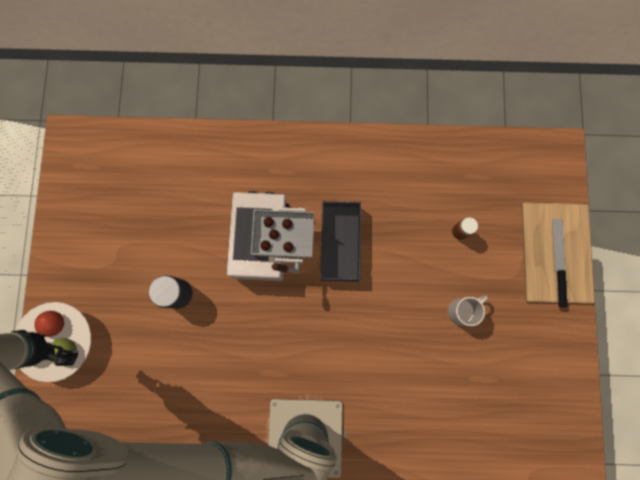

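View pics/side0.png

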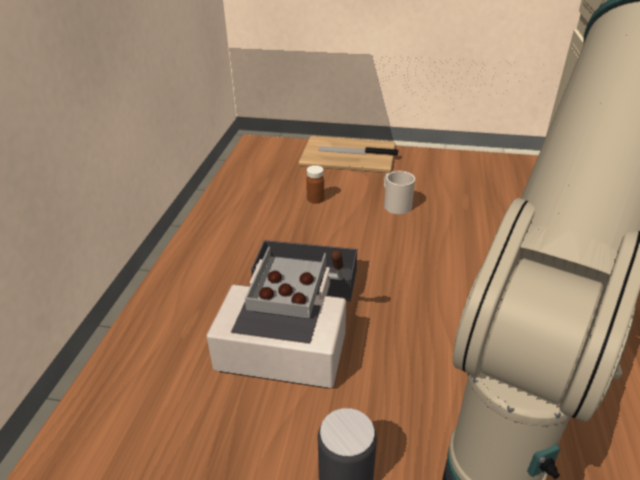

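The top view shows the roaster housing at px (230–285, 193–280), facing right (world −y), with the handle at (285,267). The tin is at (322–360, 202–282), the canister at (170,292), the mug at (467,312) and the jar at (465,228). The side view agrees, with five nuts in the pan around (285,288).

```bash
cat > h.py <<'E'
import numpy as np,cv2
from cell import *
def cloud(n,d):
    c=camera_params(n);K=c["camera_matrix"];E=np.array(c["extrinsics"]);K=np.array(K)
    v,u=np.mgrid[:480,:640]
    P=np.stack([(u-K[0,2])/K[0,0]*d,(v-K[1,2])/K[1,1]*d,d],-1)
    W=P@E[:3,:3].T+E[:3,3];W[d==0]=np.nan
    return W
def plane(n,uv,z):
    c=camera_params(n);K=np.array(c["camera_matrix"]);E=np.array(c["extrinsics"])
    r=np.c_[np.array(uv,float),np.ones(len(uv))]@np.linalg.inv(K).T@E[:3,:3].T
    return E[:3,3]+r*((z-E[2,3])/r[:,2])[:,None]
def rect(n,m,z):
    m=cv2.morphologyEx(m.astype(np.uint8),cv2.MORPH_OPEN,np.ones((3,3)))
    c=max(cv2.findContours(m,0,cv2.CHAIN_APPROX_NONE)[0],key=cv2.contourArea)[:,0]
    b=cv2.minAreaRect(plane(n,c,z)[:,:2].astype(np.float32));return b,cv2.boxPoints(b),cv2.boundingRect(c)
E
python3 - <<'E'
from h import *
np.set_printoptions(suppress=True,precision=1)
for n in("top","side"):
    z=np.load(n+"0.npz");p,d=z["p"].astype(int),z["d"];W=cloud(n,d)
    t=(W[...,2]>-15)&(W[...,2]<15)&(abs(W[...,1])<500)&(W[...,0]>300)&(W[...,0]<800)
    print(n,"table z",np.nanmedian(W[t][:,2]),W[t][:,2].std())
    X,Y,Z=np.moveaxis(W,-1,0)
    roi=(X>250)&(X<700)
    white=(p.min(-1)>150)&(np.ptp(p,axis=-1)<40)
    for nm,m,h in(("house",roi&(Y>-60)&(Y<250)&(Z>104)&(Z<119),112),("tin",roi&(Y<10)&(Y>-200)&(p.max(-1)<75)&(Z>4)&(Z<75),65),("tinrim",roi&(Y<0)&(Y>-200)&(Z>58)&(Z<72),65),("mug",roi&(Y<-250)&(Z>85)&(Z<103)&(X<500),95),("jar",(X>480)&(Y<-250)&(Z>90)&(Z<110),100),("can",(Y>200)&(Y<400)&(X>250)&(Z>120)&(Z<138),130)):
        try: b,c,bb=rect(n,m,h);print(nm,b,c.round(0).tolist(),bb)
        except Exception as e: print(nm,"fail",m.sum())
E
```

```text
top table z 0.791292864576917 3.3554572194219308
house ((564.2826538085938, 152.79885864257812), (149.6454315185547, 238.98065185546875), 88.88713836669922) [[443.0, 80.0], [682.0, 76.0], [685.0, 225.0], [446.0, 230.0]] (227, 192, 58, 86)
tin ((598.4403076171875, -88.80388641357422), (150.57809448242188, 108.56421661376953), 0.7652546763420105) [[522.0, -36.0], [524.0, -144.0], [674.0, -142.0], [673.0, -34.0]] (323, 202, 38, 52)
tinrim fail 354
mug ((369.2547607421875, -484.4885559082031), (5.486852169036865, 5.832541465759277), 1.4890806674957275) [[366.0, -482.0], [367.0, -487.0], [372.0, -487.0], [372.0, -482.0]] (482, 309, 3, 3)
jar ((608.63232421875, -448.2621765136719), (42.57975769042969, 44.0982666015625), 88.85444641113281) [[586.0, -469.0], [630.0, -470.0], [631.0, -427.0], [587.0, -427.0]] (461, 217, 16, 16)
can ((399.6114501953125, 373.8541259765625), (83.87979888916016, 51.507205963134766), 4.170955657958984) [[356.0, 396.0], [360.0, 345.0], [443.0, 351.0], [440.0, 403.0]] (161, 275, 20, 32)
side table z -0.39347215159597226 1.845270723445133
house ((560.457763671875, 15
[... 432 characters left out ...]
10131836), 9.36964225769043) [[478.0, -133.0], [480.0, -145.0], [501.0, -141.0], [499.0, -130.0]] (334, 247, 10, 4)
mug ((347.035400390625, -408.12567138671875), (52.810665130615234, 19.527915954589844), 31.30577850341797) [[319.0, -414.0], [330.0, -430.0], [375.0, -403.0], [365.0, -386.0]] (397, 182, 17, 6)
jar ((1561.6805419921875, -953.6510009765625), (39.659400939941406, 1139.50634765625), 0.04493279382586479) [[1541.0, -384.0], [1542.0, -1523.0], [1582.0, -1523.0], [1581.0, -384.0]] (0, 43, 157, 113)
can ((396.5676574707031, 376.5965270996094), (80.74641418457031, 46.47722625732422), 0.39789021015167236) [[356.0, 400.0], [356.0, 353.0], [437.0, 354.0], [437.0, 400.0]] (320, 409, 54, 29)
```

```bash
python3 - <<'E'
from h import *
p=np.load("top0.npz")["p"];q=np.load("side0.npz")["p"]
a=cv2.resize(p[185:300,220:380],None,fx=5,fy=5,interpolation=cv2.INTER_NEAREST)
cv2.imwrite("pics/z1.png",a[:,:,::-1])
sat=lambda p:(p.astype(int)[...,0]-p.astype(int)[...,2])
m=np.zeros((480,640),bool);r=np.s_[190:295,318:372];m[r]=(sat(p)[r]<22)&(p[r].max(-1)<110)
b,c,bb=rect("top",m,65);print(b,c.round(1).tolist(),bb)
E
```

```text
((558.8638305664062, -87.25872802734375), (229.90699768066406, 112.71124267578125), 0.7652162313461304) [[443.20001220703125, -32.400001525878906], [444.70001220703125, -145.10000610351562], [674.5999755859375, -142.10000610351562], [673.0999755859375, -29.399999618530273]] (321, 202, 40, 79)
```

View pics/z1.png

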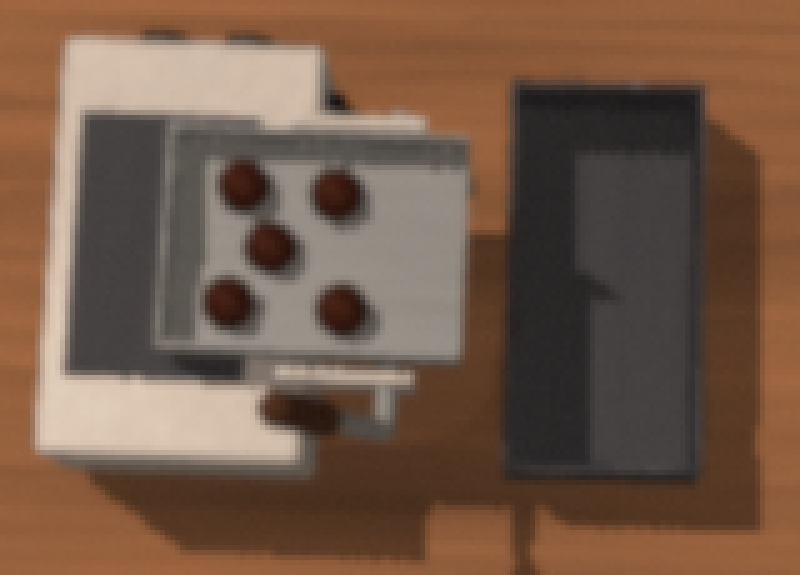

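```bash
python3 - <<'E'
from h import *
np.set_printoptions(suppress=True,precision=1)
p=np.load("top0.npz")["p"].astype(int)
m=np.zeros((480,640),bool);r=np.s_[185:295,222:320];m[r]=(p[r].min(-1)>105)
b,c,bb=rect("top",m,112);print(b,c.tolist(),bb)
# lip edge: last bright column per row
L=[]
for v in range(216,256):
    g=p[v,300:325].mean(-1)[:]; s=p[v,300:325,0]-p[v,300:325,2]
    k=np.argmax(np.abs(np.diff(s))); L.append((300+k+0.5,v))
L=plane("top",L,125)[:,:2];f=np.polyfit(L[:,0],L[:,1],1);print("lip yaw deg",np.degrees(f[0]),"y at x=561",np.polyval(f,561),np.std(L[:,1]-np.polyval(f,L[:,0])))
print("lip ends",plane("top",[(314,212.5),(312.5,257)],125))
print("grip top,bottom", plane("top",[(274,266.6)],228),plane("top",[(288,268)],172))
print(plane("side",[(337.5,253)],228),plane("side",[(337.5,266)],172))
E
```

```text
((562.6704711914062, 124.062744140625), (206.5589599609375, 239.79727172851562), 88.82353210449219) [[440.6766052246094, 23.266769409179688], [680.42333984375, 18.343307495117188], [684.664306640625, 224.8587188720703], [444.9176025390625, 229.7821807861328]] (227, 192, 78, 86)
lip yaw deg 5.724240696211357 y at x=561 -28.2650701362358 5.827798950338416
lip ends [[626.5  -9.3 125. ]
 [501.   -8.8 125. ]]
grip top,bottom [[460.5  85.7 228. ]] [[463.8  54.2 172. ]]
[[457.6  90.  228. ]] [[462.   59.3 172. ]]
```

Request:
arm_command([
  {"dz": 0.05},
  {"dz": 0.1},
  {"dx": 0.04,"dy": -0.05,"dz": 0.1,"yaw": -8},
  {"dx": 0.08,"dy": -0.1,"dz": 0.1,"yaw": -16},
  {"dx": 0.12,"dy": -0.15,"dz": 0.1,"yaw": -24},
  {"dx": 0.16,"dy": -0.2,"dz": 0.1,"yaw": -32},
  {"dx": 0.2,"dy": -0.25,"dz": 0.1,"yaw": -40},
  {"dx": 0.24,"dy": -0.3,"dz": 0.1,"yaw": -48},
  {"dx": 0.28,"dy": -0.35,"dz": 0.1,"yaw": -56},
  {"dx": 0.3,"dy": -0.4,"dz": 0.1,"yaw": -64},
  {"dx": 0.3,"dy": -0.45,"dz": 0.1,"yaw": -68.5},
  {"dx": 0.31,"dy": -0.5,"dz": 0.1,"yaw": -68.5},
  {"dx": 0.31,"dy": -0.55,"dz": 0.1,"yaw": -68.5},
  {"dx": 0.31,"dy": -0.6,"dz": 0.1,"yaw": -68.5},
  {"dx": 0.31,"dy": -0.65,"dz": 0.1,"yaw": -68.5},
  {"dx": 0.31,"dy": -0.7,"dz": 0.1,"yaw": -68.5},
  {"dx": 0.31,"dy": -0.75,"dz": 0.1,"yaw": -68.5},
  {"dx": 0.31,"dy": -0.8,"dz": 0.1,"yaw": -68.5},
  {"dx": 0.31,"dy": -0.8,"dz": 0.1,"yaw": -68.5},
  {"dx": 0.31,"dy": -0.8,"dz": 0.1,"yaw": -68.5},
])

```text
invalid input at $.deltas[0]: expected keys dx, dy, dz, yaw, jaw
```

Request:
arm_command([
  {"dx": 0,"dy": 0,"dz": 0.05,"yaw": 0,"jaw": 1},
  {"dx": 0,"dy": 0,"dz": 0.1,"yaw": 0,"jaw": 1},
  {"dx": 0.03,"dy": -0.04,"dz": 0.1,"yaw": -8,"jaw": 1},
  {"dx": 0.06,"dy": -0.08,"dz": 0.1,"yaw": -16,"jaw": 1},
  {"dx": 0.09,"dy": -0.12,"dz": 0.1,"yaw": -24,"jaw": 1},
  {"dx": 0.12,"dy": -0.16,"dz": 0.1,"yaw": -32,"jaw": 1},
  {"dx": 0.15,"dy": -0.2,"dz": 0.1,"yaw": -40,"jaw": 1},
  {"dx": 0.18,"dy": -0.24,"dz": 0.1,"yaw": -48,"jaw": 1},
  {"dx": 0.21,"dy": -0.28,"dz": 0.1,"yaw": -56,"jaw": 1},
  {"dx": 0.24,"dy": -0.32,"dz": 0.1,"yaw": -64,"jaw": 1},
  {"dx": 0.26,"dy": -0.36,"dz": 0.1,"yaw": -69.6,"jaw": 1},
  {"dx": 0.28,"dy": -0.4,"dz": 0.1,"yaw": -69.6,"jaw": 1},
  {"dx": 0.3,"dy": -0.45,"dz": 0.1,"yaw": -69.6,"jaw": 1},
  {"dx": 0.31,"dy": -0.5,"dz": 0.1,"yaw": -69.6,"jaw": 1},
  {"dx": 0.31,"dy": -0.55,"dz": 0.1,"yaw": -69.6,"jaw": 1},
  {"dx": 0.31,"dy": -0.6,"dz": 0.1,"yaw": -69.6,"jaw": 1},
  {"dx": 0.31,"dy": -0.65,"dz": 0.1,"yaw": -69.6,"jaw": 1},
  {"dx": 0.31,"dy": -0.7,"dz": 0.1,"yaw": -69.6,"jaw": 1},
  {"dx": 0.31,"dy": -0.75,"dz": 0.1,"yaw": -69.6,"jaw": 1},
  {"dx": 0.31,"dy": -0.8,"dz": 0.1,"yaw": -69.6,"jaw": 1},
])

```text
clock: 2.1
eef_pos: [559.5, -197.0, 331.0]
tool_rot: [-3.141, -0.001, 1.532]
force: [1.2, 0.9, 0.9]
width: 85.1
gripper_force: 0.0
```

```bash
python3 -c "
from cell import *
s=read_state();print(s['clock'],s['eef_pos'],s['tool_rot'],s['qpos'],s['force'])"
```

```text
2.1 [ 559.51893111 -196.98302969  331.00792161] [-3.14107700e+00 -5.04525279e-04  1.53233787e+00] [-0.00443509  0.48625847  0.47108518  1.55281286 -0.23381549  1.15947396
  0.4752895 ] [1.15510274 0.94101884 0.86521328]
```

Request:
arm_command([
  {"dx": 0,"dy": 0,"dz": -0.05,"yaw": 1.05,"jaw": 1},
  {"dx": 0,"dy": 0,"dz": -0.1,"yaw": 1.05,"jaw": 1},
  {"dx": 0,"dy": 0,"dz": -0.15,"yaw": 1.05,"jaw": 1},
  {"dx": 0,"dy": 0,"dz": -0.2,"yaw": 1.05,"jaw": 1},
  {"dx": 0,"dy": 0,"dz": -0.25,"yaw": 1.05,"jaw": 1},
  {"dx": 0,"dy": 0,"dz": -0.29,"yaw": 1.05,"jaw": 1},
  {"dx": 0,"dy": 0,"dz": -0.316,"yaw": 1.05,"jaw": 1},
  {"dx": 0,"dy": 0,"dz": -0.316,"yaw": 1.05,"jaw": 1},
  {"dx": 0,"dy": 0.015,"dz": -0.316,"yaw": 1.05,"jaw": 1},
  {"dx": 0,"dy": 0.03,"dz": -0.316,"yaw": 1.05,"jaw": 1},
  {"dx": 0,"dy": 0.03,"dz": -0.316,"yaw": 1.05,"jaw": 1},
])

```text
clock: 3.2
eef_pos: [561.4, -160.7, 16.8]
tool_rot: [3.14, -0.003, 1.555]
force: [0.1, -0.0, 0.8]
width: 85.1
gripper_force: 0.0
```

```bash
python3 - <<'E'
from h import *
p,d=get_image("side");cv2.imwrite("pics/side1.png",cv2.resize(p[200:340,200:420],None,fx=3.6,fy=3.6)[:,:,::-1])
s=read_state();print(s['clock'],s['eef_pos'],s['tool_rot'],s['force'])
E
```

```text
3.25 [ 561.36075653 -162.58766983   16.83512505] [ 3.13920093e+00 -1.03824384e-03  1.55421679e+00] [ 0.04165396 -0.51331902  0.34692358]
```

View pics/side1.png

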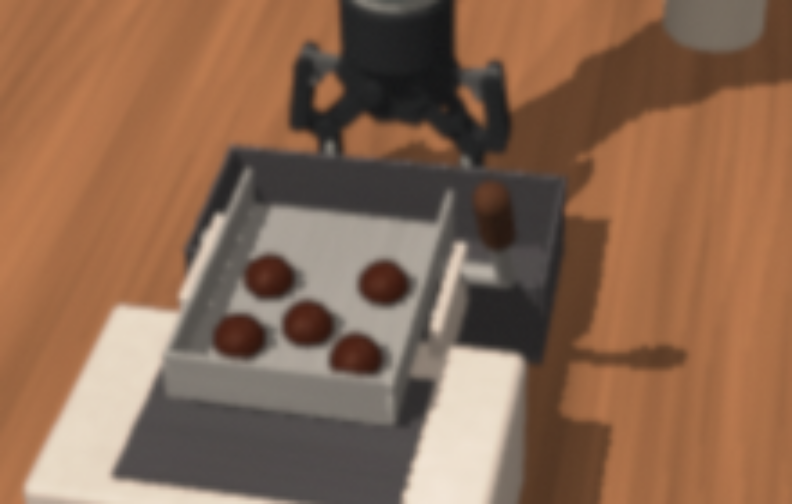

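Both fingers stand behind the tin's outer wall (330,150 and 470,165 in the crop), with the body above the rim. I'll start the slow push.

Request:
arm_command([
  {"dx": 0,"dy": 0.003,"dz": 0,"yaw": 0,"jaw": 1},
  {"dx": 0,"dy": 0.006,"dz": 0,"yaw": 0,"jaw": 1},
  {"dx": 0,"dy": 0.009,"dz": 0,"yaw": 0,"jaw": 1},
  {"dx": 0,"dy": 0.012,"dz": 0,"yaw": 0,"jaw": 1},
  {"dx": 0,"dy": 0.015,"dz": 0,"yaw": 0,"jaw": 1},
  {"dx": 0,"dy": 0.018,"dz": 0,"yaw": 0,"jaw": 1},
  {"dx": 0,"dy": 0.021,"dz": 0,"yaw": 0,"jaw": 1},
  {"dx": 0,"dy": 0.024,"dz": 0,"yaw": 0,"jaw": 1},
  {"dx": 0,"dy": 0.027,"dz": 0,"yaw": 0,"jaw": 1},
  {"dx": 0,"dy": 0.03,"dz": 0,"yaw": 0,"jaw": 1},
  {"dx": 0,"dy": 0.033,"dz": 0,"yaw": 0,"jaw": 1},
  {"dx": 0,"dy": 0.036,"dz": 0,"yaw": 0,"jaw": 1},
  {"dx": 0,"dy": 0.039,"dz": 0,"yaw": 0,"jaw": 1},
  {"dx": 0,"dy": 0.042,"dz": 0,"yaw": 0,"jaw": 1},
  {"dx": 0,"dy": 0.045,"dz": 0,"yaw": 0,"jaw": 1},
  {"dx": 0,"dy": 0.045,"dz": 0,"yaw": 0,"jaw": 1},
  {"dx": 0,"dy": 0.045,"dz": 0,"yaw": 0,"jaw": 1},
  {"dx": 0,"dy": 0.045,"dz": 0,"yaw": 0,"jaw": 1},
])

```text
clock: 5.05
eef_pos: [559.7, -119.1, 15.0]
tool_rot: [-3.141, -0.001, 1.551]
force: [0.3, -0.9, -0.2]
width: 85.4
gripper_force: 0.3
```

```bash
cat > tin.py <<'E'
from h import *
import sys
p,d=get_image("top");tag=sys.argv[1]
s=read_state();print(s['clock'],s['eef_pos'],s['tool_rot'],s['force'])
a=cv2.resize(p[185:300,220:380],None,fx=5,fy=5,interpolation=cv2.INTER_NEAREST)
cv2.imwrite(f"pics/{tag}.png",a[:,:,::-1]);np.savez(tag+".npz",p=p,d=d)
E
python3 tin.py t1
```

```text
5.1 [ 559.57335311 -119.1390529    14.9475244 ] [-3.14036530e+00 -1.54150824e-03  1.55111617e+00] [ 0.37946435 -0.41534078  0.35917211]
```

View pics/t1.png

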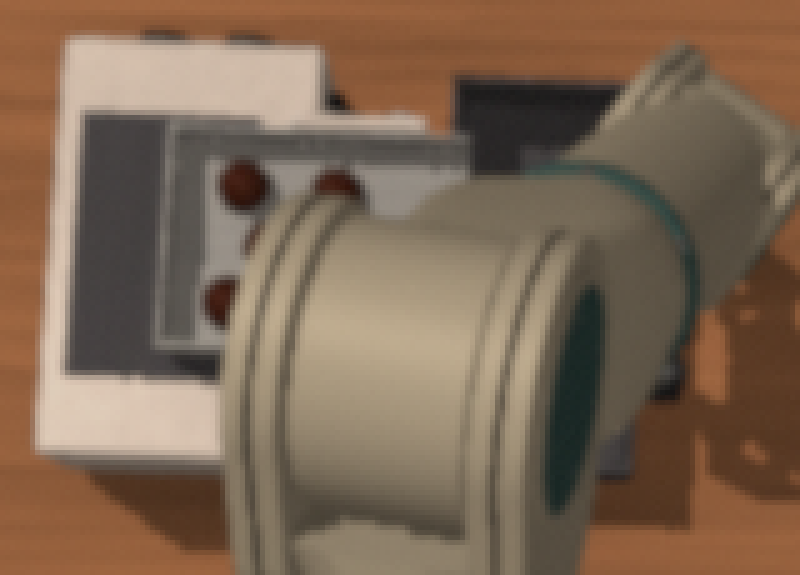

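```bash
cat > edge.py <<'E'
from h import *
def edge(p,u0,u1,rows,z=65):
    s=(p.astype(int)[...,0]-p.astype(int)[...,2]); L=[]
    for v in rows:
        x=s[v,u0:u1].astype(float); t=(x[:3].mean()+x[-3:].mean())/2
        k=np.where(np.diff(np.sign(x-t)))[0]
        if len(k): k=k[0];L.append((u0+k+(t-x[k])/(x[k+1]-x[k]),v))
    return plane("top",L,z)[:,:2]
def show(n,e):
    f=np.polyfit(e[:,0],e[:,1],1);print(n,len(e),e.mean(0).round(1),"slope deg",np.degrees(f[0]).round(2))
E
python3 - <<'E'
from edge import *
a=np.load("top0.npz")["p"];b=np.load("t1.npz")["p"]
show("inner0",edge(a,316,328,range(206,228)));show("inner0 top",edge(a,316,328,range(204,211)))
show("outer0",edge(a,354,366,range(206,278)));show("outer0 bot",edge(a,354,366,range(272,278)))
show("inner1 top",edge(b,305,317,range(203,210)));show("outer1 bot",edge(b,341,351,range(274,278)))
show("house back",edge(a,222,238,range(200,270),112))
E
```

```text
inner0 22 [628.6 -30.2] slope deg 0.24
inner0 top 7 [657. -30.] slope deg 1.82
outer0 72 [ 558. -145.] slope deg 0.27
outer0 bot 6 [ 461.8 -145.3] slope deg -1.23
inner1 top 7 [659.1   4.4] slope deg 0.21
outer1 bot 4 [ 457.9 -105.8] slope deg -0.27
house back 70 [560.5 226.6] slope deg -0.88
```

Request:
arm_command([
  {"dx": 0,"dy": 0.003,"dz": 0,"yaw": 0,"jaw": 1},
  {"dx": 0,"dy": 0.006,"dz": 0,"yaw": 0,"jaw": 1},
  {"dx": 0,"dy": 0.009,"dz": 0,"yaw": 0,"jaw": 1},
  {"dx": 0,"dy": 0.012,"dz": 0,"yaw": 0,"jaw": 1},
  {"dx": 0,"dy": 0.015,"dz": 0,"yaw": 0,"jaw": 1},
  {"dx": 0,"dy": 0.018,"dz": 0,"yaw": 0,"jaw": 1},
  {"dx": 0,"dy": 0.021,"dz": 0,"yaw": 0,"jaw": 1},
  {"dx": 0,"dy": 0.023,"dz": 0,"yaw": 0,"jaw": 1},
  {"dx": 0,"dy": 0.025,"dz": 0,"yaw": 0,"jaw": 1},
  {"dx": 0,"dy": 0.027,"dz": 0,"yaw": 0,"jaw": 1},
  {"dx": 0,"dy": 0.028,"dz": 0,"yaw": 0,"jaw": 1},
  {"dx": 0,"dy": 0.029,"dz": 0,"yaw": 0,"jaw": 1},
  {"dx": 0,"dy": 0.029,"dz": 0,"yaw": 0,"jaw": 1},
  {"dx": 0,"dy": 0.029,"dz": 0,"yaw": 0,"jaw": 1},
  {"dx": 0,"dy": 0.029,"dz": 0,"yaw": 0,"jaw": 1},
])

```text
clock: 6.6
eef_pos: [560.0, -91.1, 15.3]
tool_rot: [3.142, -0.0, 1.55]
force: [0.3, -0.3, -0.9]
width: 85.5
gripper_force: 0.7
```

```bash
python3 tin.py t2; python3 - <<'E'
from edge import *
b=np.load("t2.npz")["p"]
for w in((295,306),(297,307),(299,309)):show("inner2",edge(b,*w,range(202,209)))
for w in((330,342),(332,341)):show("outer2 bot",edge(b,*w,range(273,277)))
E
```

```text
6.65 [560.02915704 -91.11164376  15.35442234] [ 3.14152096e+00 -3.10346890e-04  1.55041920e+00] [-0.69961404 -1.60272511 -1.07663715]
inner2 7 [661.4  33. ] slope deg -6.61
inner2 7 [661.4  31.9] slope deg 5.56
inner2 7 [661.5  29.4] slope deg 20.77
outer2 bot 4 [460.1 -77.5] slope deg 1.47
outer2 bot 4 [460.1 -77.5] slope deg 0.6
```

View pics/t2.png

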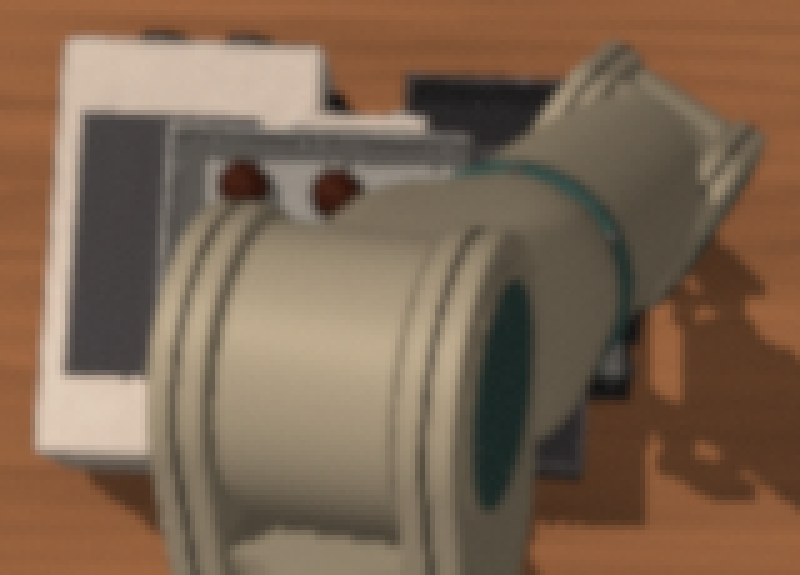

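Tin's inner edge is at zoom x≈405 and its outer corner at (583,475), which puts the wall about 42 mm from the face. I'll back away, lift and check without the arm in the way.

Request:
arm_command([
  {"dx": 0,"dy": -0.01,"dz": 0,"yaw": 0,"jaw": 1},
  {"dx": 0,"dy": -0.03,"dz": 0,"yaw": 0,"jaw": 1},
  {"dx": 0,"dy": -0.06,"dz": 0,"yaw": 0,"jaw": 0.5},
  {"dx": 0,"dy": -0.1,"dz": 0.03,"yaw": 0,"jaw": 0},
  {"dx": -0.03,"dy": -0.13,"dz": 0.07,"yaw": 0,"jaw": 0},
  {"dx": -0.06,"dy": -0.15,"dz": 0.11,"yaw": 0,"jaw": 0},
  {"dx": -0.08,"dy": -0.16,"dz": 0.155,"yaw": 0,"jaw": 0},
  {"dx": -0.1,"dy": -0.16,"dz": 0.2,"yaw": 0,"jaw": 0},
  {"dx": -0.1,"dy": -0.16,"dz": 0.25,"yaw": 0,"jaw": 0},
  {"dx": -0.1,"dy": -0.16,"dz": 0.29,"yaw": 0,"jaw": 0},
  {"dx": -0.1,"dy": -0.16,"dz": 0.29,"yaw": 0,"jaw": 0},
])

```text
clock: 7.75
eef_pos: [462.5, -254.2, 312.3]
tool_rot: [3.129, 0.005, 1.549]
force: [-0.3, -0.3, -0.6]
width: -0.3
gripper_force: 0.0
```

```bash
python3 tin.py t3; python3 - <<'E'
from edge import *
b=np.load("t3.npz")["p"]
show("inner",edge(b,296,306,range(202,208)));show("outer",edge(b,332,345,range(204,212)));show("outer mid",edge(b,332,345,range(204,230)));show("outer bot",edge(b,332,341,range(272,277)))
p,d=get_image("side");np.savez("s3.npz",p=p,d=d)
cv2.imwrite("pics/s3.png",cv2.resize(p[220:380,190:390],None,fx=3.7,fy=3.7)[:,:,::-1])
s=read_state();print(s['clock'])
E
```

```text
7.8 [ 461.30600268 -252.74971457  309.06709556] [3.13418839e+00 2.40088357e-03 1.55014602e+00] [ 0.281264    1.39180579 -1.42622607]
inner 6 [662.9  32.6] slope deg -4.06
outer 8 [656.9 -82.3] slope deg 3.12
outer mid 26 [630.  -81.5] slope deg -1.38
outer bot 5 [461.5 -77.5] slope deg 0.07
7.85
```

View pics/t3.png

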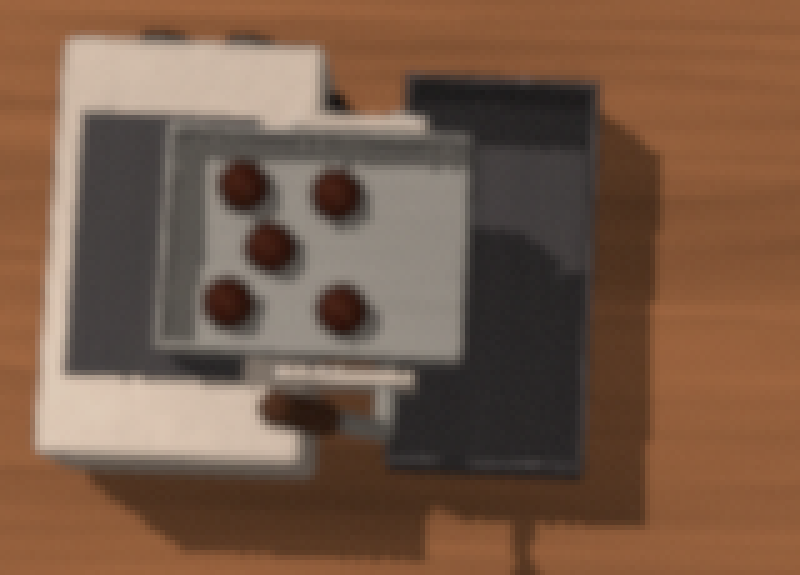

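View pics/s3.png

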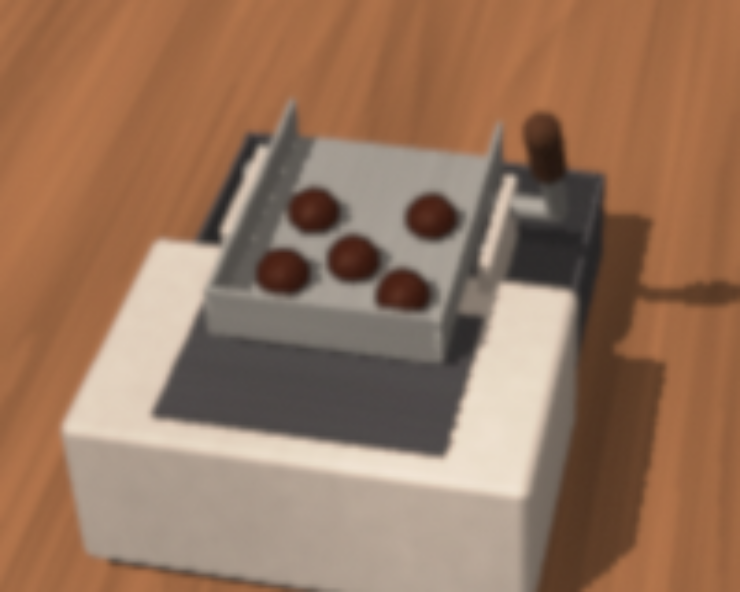

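Tin is square under the lip: inner edge at zoom (405,75)–(388,465), outer edge (598,85)–(582,475), with all five nuts still in the pan. Next I'll move the shut fingers behind the handle.

Request:
arm_command([
  {"dx": 0,"dy": 0,"dz": 0.025,"yaw": 0,"jaw": 0},
  {"dx": 0,"dy": 0.04,"dz": 0.025,"yaw": 0,"jaw": 0},
  {"dx": 0,"dy": 0.08,"dz": 0.025,"yaw": 0,"jaw": 0},
  {"dx": 0,"dy": 0.12,"dz": 0.025,"yaw": 0,"jaw": 0},
  {"dx": 0,"dy": 0.16,"dz": 0.025,"yaw": 0,"jaw": 0},
  {"dx": 0,"dy": 0.2,"dz": 0.025,"yaw": 0,"jaw": 0},
  {"dx": 0,"dy": 0.24,"dz": 0.025,"yaw": 0,"jaw": 0},
  {"dx": 0,"dy": 0.28,"dz": 0.025,"yaw": 0,"jaw": 0},
  {"dx": 0,"dy": 0.32,"dz": 0.025,"yaw": 0,"jaw": 0},
  {"dx": 0,"dy": 0.36,"dz": 0.025,"yaw": 0,"jaw": 0},
  {"dx": 0,"dy": 0.38,"dz": 0.025,"yaw": 0,"jaw": 0},
  {"dx": 0,"dy": 0.39,"dz": 0.025,"yaw": 0,"jaw": 0},
  {"dx": 0,"dy": 0.39,"dz": 0.025,"yaw": 0,"jaw": 0},
  {"dx": 0,"dy": 0.39,"dz": -0.01,"yaw": 0,"jaw": 0},
  {"dx": 0,"dy": 0.39,"dz": -0.05,"yaw": 0,"jaw": 0},
  {"dx": 0,"dy": 0.39,"dz": -0.08,"yaw": 0,"jaw": 0},
  {"dx": 0,"dy": 0.39,"dz": -0.105,"yaw": 0,"jaw": 0},
  {"dx": 0,"dy": 0.39,"dz": -0.11,"yaw": 0,"jaw": 0},
  {"dx": 0,"dy": 0.39,"dz": -0.11,"yaw": 0,"jaw": 0},
])

```text
clock: 9.75
eef_pos: [459.7, 137.0, 194.9]
tool_rot: [-3.14, 0.001, 1.548]
force: [0.6, -0.1, -0.1]
width: 0.1
gripper_force: 0.0
```

```bash
python3 - <<'E'
from h import *
p,d=get_image("side");np.savez("s4.npz",p=p,d=d)
cv2.imwrite("pics/s4.png",cv2.resize(p[180:340,220:420],None,fx=3.7,fy=3.7)[:,:,::-1])
s=read_state();print(s['clock'],s['eef_pos'],s['tool_rot'],s['force'])
print(plane("top",[(283.9,197)],112))
E
```

```text
9.8 [460.50570813 137.59526862 195.80700213] [3.14117915e+00 3.88352296e-04 1.54859802e+00] [-0.05242273  0.60688618  0.83482143]
[[672.1946334   77.66613818 112.        ]]
```

View pics/s4.png

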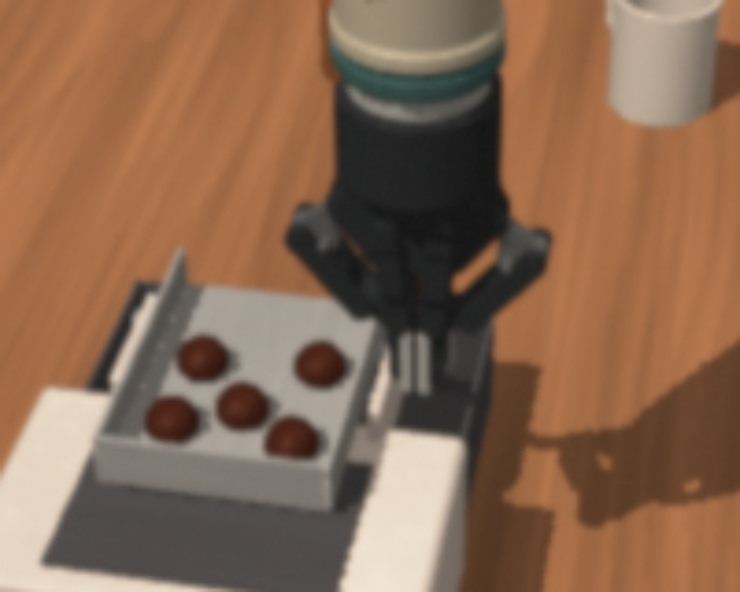

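The shut fingers stand behind the handle, clear of the pan (pads at 415,365; the handle is hidden behind them), at the right height. I'll begin the slow push.

Request:
arm_command([
  {"dx": 0,"dy": -0.012,"dz": 0,"yaw": 0,"jaw": 0},
  {"dx": 0,"dy": -0.022,"dz": 0,"yaw": 0,"jaw": 0},
  {"dx": 0,"dy": -0.025,"dz": 0,"yaw": 0,"jaw": 0},
  {"dx": 0,"dy": -0.0275,"dz": 0,"yaw": 0,"jaw": 0},
  {"dx": 0,"dy": -0.03,"dz": 0,"yaw": 0,"jaw": 0},
  {"dx": 0,"dy": -0.0325,"dz": 0,"yaw": 0,"jaw": 0},
  {"dx": 0,"dy": -0.035,"dz": 0,"yaw": 0,"jaw": 0},
  {"dx": 0,"dy": -0.0375,"dz": 0,"yaw": 0,"jaw": 0},
  {"dx": 0,"dy": -0.04,"dz": 0,"yaw": 0,"jaw": 0},
  {"dx": 0,"dy": -0.0425,"dz": 0,"yaw": 0,"jaw": 0},
  {"dx": 0,"dy": -0.045,"dz": 0,"yaw": 0,"jaw": 0},
  {"dx": 0,"dy": -0.0475,"dz": 0,"yaw": 0,"jaw": 0},
  {"dx": 0,"dy": -0.05,"dz": 0,"yaw": 0,"jaw": 0},
  {"dx": 0,"dy": -0.0525,"dz": 0,"yaw": 0,"jaw": 0},
  {"dx": 0,"dy": -0.055,"dz": 0,"yaw": 0,"jaw": 0},
  {"dx": 0,"dy": -0.0575,"dz": 0,"yaw": 0,"jaw": 0},
  {"dx": 0,"dy": -0.06,"dz": 0,"yaw": 0,"jaw": 0},
  {"dx": 0,"dy": -0.0625,"dz": 0,"yaw": 0,"jaw": 0},
  {"dx": 0,"dy": -0.065,"dz": 0,"yaw": 0,"jaw": 0},
])

```text
clock: 11.7
eef_pos: [459.9, 73.3, 195.3]
tool_rot: [-3.141, 0.0, 1.55]
force: [0.1, 3.7, 2.1]
width: 0.0
gripper_force: 1.9
```

```bash
python3 - <<'E'
from h import *
p,d=get_image("side")
cv2.imwrite("pics/s5.png",cv2.resize(p[180:340,220:420],None,fx=3.7,fy=3.7)[:,:,::-1])
s=read_state();print(s['clock'],s['eef_pos'],s['tool_rot'],s['force'])
E
```

```text
11.75 [459.83792071  72.78667933 195.24415262] [-3.14131598e+00  5.26464609e-04  1.54955843e+00] [0.66721368 3.728451   2.34401053]
```

View pics/s5.png

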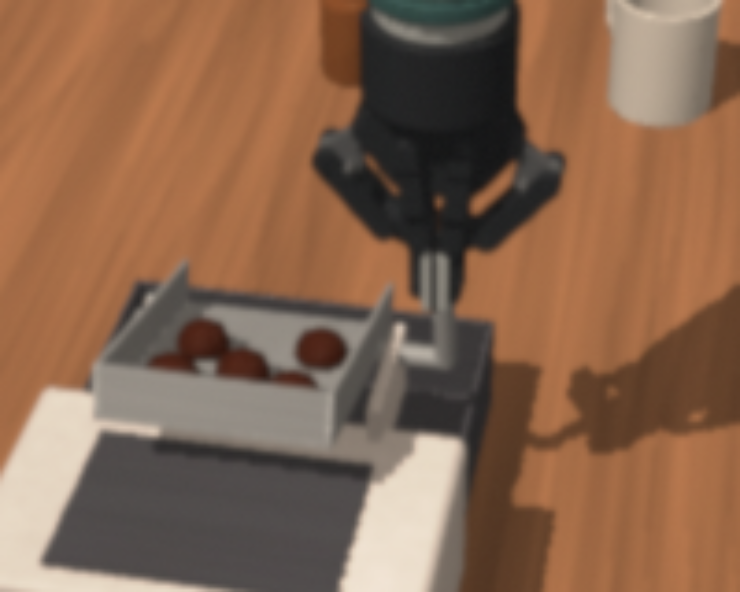

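The pan is tilting (rear wall lifted at 215,395), the push force is about 4 N and the nuts are still in. I'll keep going slowly.

Request:
arm_command([
  {"dx": 0,"dy": -0.002,"dz": 0,"yaw": 0,"jaw": 0},
  {"dx": 0,"dy": -0.004,"dz": 0,"yaw": 0,"jaw": 0},
  {"dx": 0,"dy": -0.006,"dz": 0,"yaw": 0,"jaw": 0},
  {"dx": 0,"dy": -0.008,"dz": 0,"yaw": 0,"jaw": 0},
  {"dx": 0,"dy": -0.01,"dz": 0,"yaw": 0,"jaw": 0},
  {"dx": 0,"dy": -0.012,"dz": 0,"yaw": 0,"jaw": 0},
  {"dx": 0,"dy": -0.014,"dz": 0,"yaw": 0,"jaw": 0},
  {"dx": 0,"dy": -0.016,"dz": 0,"yaw": 0,"jaw": 0},
  {"dx": 0,"dy": -0.018,"dz": 0,"yaw": 0,"jaw": 0},
  {"dx": 0,"dy": -0.02,"dz": 0,"yaw": 0,"jaw": 0},
  {"dx": 0,"dy": -0.022,"dz": 0,"yaw": 0,"jaw": 0},
  {"dx": 0,"dy": -0.024,"dz": 0,"yaw": 0,"jaw": 0},
  {"dx": 0,"dy": -0.026,"dz": 0,"yaw": 0,"jaw": 0},
  {"dx": 0,"dy": -0.028,"dz": 0,"yaw": 0,"jaw": 0},
  {"dx": 0,"dy": -0.03,"dz": 0,"yaw": 0,"jaw": 0},
  {"dx": 0,"dy": -0.032,"dz": 0,"yaw": 0,"jaw": 0},
  {"dx": 0,"dy": -0.034,"dz": 0,"yaw": 0,"jaw": 0},
  {"dx": 0,"dy": -0.036,"dz": 0,"yaw": 0,"jaw": 0},
  {"dx": 0,"dy": -0.038,"dz": 0,"yaw": 0,"jaw": 0},
  {"dx": 0,"dy": -0.04,"dz": 0,"yaw": 0,"jaw": 0},
])

```text
clock: 13.75
eef_pos: [459.7, 33.5, 195.1]
tool_rot: [-3.141, 0.0, 1.55]
force: [0.4, 3.3, -1.0]
width: 0.2
gripper_force: 1.3
```

Request:
arm_command([
  {"dx": 0,"dy": -0.002,"dz": 0,"yaw": 0,"jaw": 0},
  {"dx": 0,"dy": -0.004,"dz": 0,"yaw": 0,"jaw": 0},
  {"dx": 0,"dy": -0.006,"dz": 0,"yaw": 0,"jaw": 0},
  {"dx": 0,"dy": -0.008,"dz": 0,"yaw": 0,"jaw": 0},
  {"dx": 0,"dy": -0.01,"dz": 0,"yaw": 0,"jaw": 0},
  {"dx": 0,"dy": -0.012,"dz": 0,"yaw": 0,"jaw": 0},
  {"dx": 0,"dy": -0.0135,"dz": 0,"yaw": 0,"jaw": 0},
  {"dx": 0,"dy": -0.0135,"dz": 0,"yaw": 0,"jaw": 0},
  {"dx": 0,"dy": -0.0135,"dz": 0,"yaw": 0,"jaw": 0},
])

```text
clock: 14.65
eef_pos: [460.1, 20.0, 195.4]
tool_rot: [3.141, 0.0, 1.55]
force: [-0.1, 2.2, 0.6]
width: 0.1
gripper_force: 0.9
```

```bash
python3 - <<'E'
from h import *
p,d=get_image("side")
cv2.imwrite("pics/s6.png",cv2.resize(p[180:340,220:420],None,fx=3.7,fy=3.7)[:,:,::-1])
s=read_state();print(s['clock'],s['eef_pos'],s['tool_rot'],s['force'])
E
```

```text
14.7 [460.09621851  20.06474769 195.39442554] [3.14131370e+00 1.05802830e-04 1.55029462e+00] [-0.04129409  1.54839195 -0.18408564]
```

View pics/s6.png

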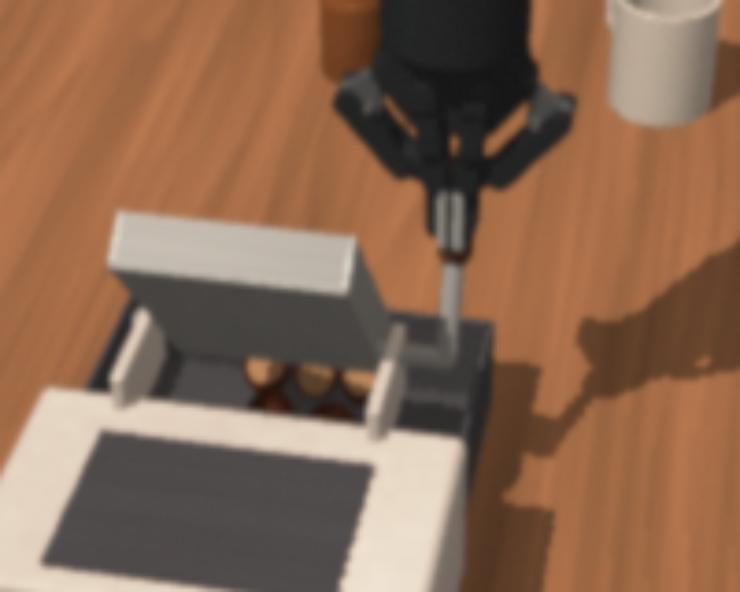

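All five nuts lie in the tin: (265,370), (315,378), (357,382), (270,400) and (330,410). I'll ease the pan back down. That was my 11th picture, one over the limit of 10, so from here I'll check by numbers only.

Request:
arm_command([
  {"dx": 0,"dy": 0.004,"dz": 0,"yaw": 0,"jaw": 0},
  {"dx": 0,"dy": 0.008,"dz": 0,"yaw": 0,"jaw": 0},
  {"dx": 0,"dy": 0.013,"dz": 0,"yaw": 0,"jaw": 0},
  {"dx": 0,"dy": 0.018,"dz": 0,"yaw": 0,"jaw": 0},
  {"dx": 0,"dy": 0.023,"dz": 0,"yaw": 0,"jaw": 0},
  {"dx": 0,"dy": 0.028,"dz": 0,"yaw": 0,"jaw": 0},
  {"dx": 0,"dy": 0.033,"dz": 0,"yaw": 0,"jaw": 0},
  {"dx": 0,"dy": 0.038,"dz": 0,"yaw": 0,"jaw": 0},
  {"dx": 0,"dy": 0.043,"dz": 0,"yaw": 0,"jaw": 0},
  {"dx": 0,"dy": 0.048,"dz": 0,"yaw": 0,"jaw": 0},
  {"dx": 0,"dy": 0.053,"dz": 0,"yaw": 0,"jaw": 0},
  {"dx": 0,"dy": 0.058,"dz": 0,"yaw": 0,"jaw": 0},
  {"dx": 0,"dy": 0.064,"dz": 0,"yaw": 0,"jaw": 0},
  {"dx": 0,"dy": 0.07,"dz": 0,"yaw": 0,"jaw": 0},
  {"dx": 0,"dy": 0.076,"dz": 0,"yaw": 0,"jaw": 0},
  {"dx": 0,"dy": 0.082,"dz": 0,"yaw": 0,"jaw": 0},
  {"dx": 0,"dy": 0.088,"dz": 0,"yaw": 0,"jaw": 0},
  {"dx": 0,"dy": 0.096,"dz": 0,"yaw": 0,"jaw": 0},
  {"dx": 0,"dy": 0.106,"dz": 0,"yaw": 0,"jaw": 0},
  {"dx": 0,"dy": 0.116,"dz": 0,"yaw": 0,"jaw": 0},
])

```text
clock: 16.7
eef_pos: [460.1, 136.9, 195.4]
tool_rot: [3.141, 0.0, 1.55]
force: [0.4, 1.3, -0.4]
width: 0.0
gripper_force: 0.0
```

Request:
arm_command([
  {"dx": 0,"dy": 0.005,"dz": 0.03,"yaw": 0,"jaw": 0},
  {"dx": 0,"dy": 0.005,"dz": 0.08,"yaw": 0,"jaw": 0},
  {"dx": 0,"dy": 0.005,"dz": 0.13,"yaw": 0,"jaw": 0},
  {"dx": 0,"dy": 0.04,"dz": 0.15,"yaw": 0,"jaw": 0},
  {"dx": -0.02,"dy": 0.08,"dz": 0.15,"yaw": 0,"jaw": 0},
  {"dx": -0.04,"dy": 0.12,"dz": 0.15,"yaw": 0,"jaw": 0},
  {"dx": -0.06,"dy": 0.16,"dz": 0.15,"yaw": 0,"jaw": 0},
  {"dx": -0.08,"dy": 0.2,"dz": 0.15,"yaw": 0,"jaw": 0},
  {"dx": -0.1,"dy": 0.24,"dz": 0.15,"yaw": 0,"jaw": 0},
  {"dx": -0.12,"dy": 0.28,"dz": 0.15,"yaw": 0,"jaw": 0},
  {"dx": -0.14,"dy": 0.32,"dz": 0.15,"yaw": 0,"jaw": 0},
  {"dx": -0.16,"dy": 0.36,"dz": 0.15,"yaw": 0,"jaw": 0},
  {"dx": -0.18,"dy": 0.4,"dz": 0.15,"yaw": 0,"jaw": 0},
  {"dx": -0.2,"dy": 0.44,"dz": 0.15,"yaw": 0,"jaw": 0},
  {"dx": -0.2,"dy": 0.44,"dz": 0.15,"yaw": 0,"jaw": 0},
  {"dx": -0.2,"dy": 0.44,"dz": 0.15,"yaw": 0,"jaw": 0},
])

```text
clock: 18.3
eef_pos: [258.5, 577.0, 344.4]
tool_rot: [-3.141, 0.002, 1.553]
force: [0.9, -1.0, -0.1]
width: -0.1
gripper_force: 0.0
```

```bash
python3 tin.py t7; python3 - <<'E'
from edge import *
np.set_printoptions(suppress=True,precision=1)
A=np.load("t3.npz");B=np.load("t7.npz");a,b=A["p"],B["p"]
for q in(a,b):
    show("inner",edge(q,296,306,range(202,208)));show("outer mid",edge(q,332,345,range(204,230)));show("outer bot",edge(q,332,341,range(272,277)))
    g=q[194:204,278:292].astype(float).min(-1);print("front edge profile",g.mean(0))
show("front top",edge(255-a,279,287,range(195,203),112))
# pan level: depth and colour change vs before
Wa,Wb=cloud("top",A["d"]),cloud("top",B["d"]);r=np.s_[218:252,264:310]
nut=(b[...,0].astype(int)-b[...,2]>35)
print("pan z before/after",np.nanmedian(Wa[r][...,2]),np.nanmedian(Wb[r][...,2]),"front/back",np.nanmedian(Wb[218:252,300:310,2]),np.nanmedian(Wb[218:252,264:274,2]),"nut px in pan",nut[r].sum())
print("grip px diff",np.abs(a[260:275,268:292].astype(int)-b[260:275,268:292]).mean())
m=np.abs(a.astype(int)-b).max(-1)>40;ys,xs=np.where(m[190:300,300:600]);print(len(xs),xs.min()+300 if len(xs) else 0,xs.max()+300 if len(xs) else 0)
s0=np.load("top0.npz")["p"].astype(int)
for n,rr in(("mug",np.s_[290:335,445:495]),("jar",np.s_[212:245,448:482]),("can",np.s_[270:315,145:195])):print(n,np.abs(s0[rr]-b[rr]).mean())
E
```

```text
18.35 [260.03464978 575.81454973 344.86323624] [3.14094633e+00 1.48540049e-03 1.55047715e+00] [-0.60262503 -0.27318458 -0.51968223]
inner 6 [662.9  32.6] slope deg -4.06
outer mid 26 [630.  -81.5] slope deg -1.38
outer bot 5 [461.5 -77.5] slope deg 0.07
front edge profile [161.  161.1 161.4 161.5 157.6 137.7 104.8  75.5  61.3  55.4  54.7  55.2
  55.3  55.1]
inner 6 [662.9  32.7] slope deg -5.4
outer mid 26 [630.  -80.2] slope deg -6.6
outer bot 5 [461.5 -77.4] slope deg 0.85
front edge profile [162.2 161.9 162.7 163.  158.5 138.3 105.7  76.6  61.9  56.3  54.8  55.7
  55.4  56.1]
front top 8 [667.8  77.4] slope deg -15.57
pan z before/after 126.96556709700428 125.76958422101825 front/back 125.57354146993202 125.53741481566385 nut px in pan 0
grip px diff 1.05
4425 328 490
mug 1.1844444444444444
jar 1.2335115864527628
can 1.354962962962963
```

```bash
python3 -c "
from cell import *
print(finish_job())"
```

```text
the job is handed in; nothing more can be done
None
```

I handed the job in at 18.4 s: the tin is square under the lip with its wall about 42–43 mm from the face (clicks at 48, overtravels at 34), judged from images since the lever can't be seen; all five nuts are in the tin, the pan is back level and the mug, canister and jar unmoved, but I viewed 11 pictures, one over your limit of 10.

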